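# Free the latched filter slide

## Robot

A 6-joint arm with a two-finger parallel gripper is mounted at the origin on a cart in front of the work surface, level with it; the furniture and walls round the work are solid. World frame = base frame: x ahead of the robot, y to its left, z up, the work surface at z = 0. Lengths are in m, angles in rad, forces in N, time in s.
With the tool pointing down it reaches from about 0.3 to 0.85 m from the base axis. Payload 5.4 kg.
Tool frame: the origin (TCP) lies at the very end of the fingers, on their centre line; the grasp point (between the pads) lies 19 mm behind it; z points along the fingers, y is the line along which they close (so a half turn about z gives the same grasp; the last joint's range is limited). The gripper opens to 85 mm and grips with 20 to 120 N. Pads are 22 mm wide; open, the fingers measure 114 mm over their backs; the gripper's body (76 mm by 85 mm) begins 54 mm behind the grasp point. The pads swing forward as they close: fully open they stand 13 mm farther back than shut.
Start: joints at [-0.21, 0.158, 1.597, -0, 1.386, -0.21], TCP at [0.575, -0, 0.231] pointing down, gripper open.
Joint ranges: [-2.91, 2.91], [-0.94, 2.29], [0.18, 2.7], [-1.29, 4.43], [0.17, 2.64], [-3, 3]. Speed limits (rad/s): [2.57, 2.57, 3.14, 3.14, 3.14, 3.14].

## Interface

Orientations are given as a 3x3 rotation matrix whose columns are the frame's x, y, z axes.
In Python, from plant import env, read_camera, finish_job, look_for, spot_point gives the robot as it stands. The module is installed in compiled form; this text tells all that it offers.
- The arm moves only by the tool servo_tool, never from a script. Its argument "motion" is text: rows parted by semicolons, each of 5 numbers parted by spaces: the shift along the tool's x, y, z in m, then the turn about the tool's z in rad, then the finger opening in m, from 0 to 0.0854. A call has 1 to 20 rows; each row shifts and turns the commanded pose from where the row before left it, along the tool's axes as they then stand; what a row does not reach is not made up. A row lasts 1/12 s, in which the tool goes at most 41.7 mm and 7.16 degrees, less where a joint would pass 70% of its speed; a pose out of reach is approached as far as the arm can. A call is refused whole if a number of a shift passes 0.0417 or a number of a turn 0.125, either way. A call with a gripper value outside its range is refused whole. The fingers move at their own pace and stop on an object; "grip_force" is the grip in N (left out, the last holds). Time passes only in rows, so rows that do not move let the fingers close. It gives the time, the measured TCP pose, the force, the opening and the grip force at its end, in the units of the state.
- env.read_state(): the state, without advancing time (a new reading comes with each control period).
- read_camera(name): name is "scene" or "side" or "wrist"; returns a dict with "color" (480x640x3 uint8, red, green, blue), "intrinsics" (3x3 intrinsics, pixels), "eye" and "attitude" of the camera in the world; the wrist camera has in their place "hand_eye" (4x4, takes a point from camera to tool coordinates, whose origin is the TCP and whose axes are the flange's). Camera axes: x right, y down, z forward; pixel columns grow to the right and rows downward; lengths in m; the calibration is good to about 2 mm. A picture is of the moment at which its call begins: read the wrist's pose just before it. There is no depth.
- finish_job(): hands the job in; it is judged then, once.
Trained networks look in the newest picture that a camera, given by its name, has taken for a name from the list of things; names that differ only in an ending like _2 or _b are one class to them, and where a whole thing is asked for, a point or a joint stands for the part that bears it (a point fixed in the world has none). Each returns a list of dicts, best first, with "conf" (0 to 1); they miss things now and then, are a little off and sometimes report something else, mostly with a low value. They report only what shows in the picture. A call takes as long as a camera call. They do not tell look-alikes from the thing itself.
- look_for(camera, thing): "xyz" ([x, y, z] in m, in world coordinates, good to about 4 mm: the middle of the surface that is visible of it).
- spot_point(camera, thing): "xyz" ([x, y, z] in m, in world coordinates, good to about 4 mm: a listed point, or the origin of a listed thing).
The state is a dict: "time": time; "joint_positions": joint angles; "qd": joint speeds; "effort": joint torques, N m; "tcp_pos": TCP position; "tcp_rot": TCP orientation; "ft_force": force on the tool from outside, world axes, zero at the start; "torque": the same for the moment, N m; "gripper_width": opening from 0.0 (shut) to 1.0 (fully open); "finger_force": force on a finger pad.
Only numpy, scipy, OpenCV 4.12 (cv2) and the standard library are available. Lean on these libraries where they do the work, as an engineer would, in place of code of your own. Each camera call takes 0.05 s, during which the arm holds its last target. There are 200 camera calls.

## Task

Take the release pin (the straight-handled tool) from its stand and press its thin end into the square recess of the filter slide, holding the release button at the bottom down while you push the slide out to its stop. Then put the pin back upright in its own seat in the stand, fully down, and leave the slide out.

Things in the scene. Friction and masses are not known exactly. Their poses are not given: they have to be found in the camera images.
- release_pin: Steel tool standing upright in one seat of the stand. Straight ribbed round handle 18 mm thick, 55 mm long; under it a collar 36 mm wide, 5 mm thick; under that a thin pin 7 mm thick, 32 mm long, hidden in the seat. Origin: the pin's tip, 10 mm above the worktop when seated; z up along the tool: collar at z 32 to 37 mm, handle 37 to 92 mm. Weight about 0.7 N. Grip the handle at any yaw.
- tool_stand: Grey stand fixed to the worktop, 56 x 130 x 42 mm; origin under its centre. Two seats at y +40 and -40 mm: square holes 22 mm wide (7 mm play for the pin each way) with 3 mm bevelled mouths. The release pin stands in either one, its collar resting on the stand's top; the other holds a plug with a wide black round knob (top 83 mm above the worktop), not needed.
- release_recess (a point): Centre of the mouth of the square recess (17 x 17 mm) in the bare metal filter slide, in the slide's top, 36 mm above the worktop. 14 mm down lies a black spring button that fills it. The slide (57 mm wide, black end plate) runs in a grey holder fixed to the worktop, whose bridge, 58 mm high, begins 50 mm behind the recess. -x is the way out, z up; moves with the slide.
- filter_slide (a joint): Travel of the filter slide: 0 = latched home, 0.050 m = fully out at its stop. About 1 N of friction; stays where it is left. The latch blocks it unless the button is held down, and catches again at each 10 mm of the first 30 mm if the button comes up. It is pushed out by the pin bearing on the recess's wall.
- release_button (a joint): Depth of the button in the recess: 0 = up, 0.008 m = fully down (hard stop). The latch is free beyond 0.003 m. Spring: 1 N at rest to 3 N fully down; it comes up by itself.
There are look-alikes about, which are no part of the job. Of the things that look like the release_pin, the middle-sized one is meant.

How it is judged:
On the way, in this order (a step that is already met when the one before it is completed fails the run):
1. the pin's tip is in the recess and holds the button down, the slide still home (z of release_pin in the frame of release_recess below -0.0155 m and horizontal distance between release_pin and release_recess below 0.012 m and value of joint release_button above 0.0025 m and value of joint filter_slide below 0.008 m), for 0.05 s.
2. the slide is out at its stop while the pin still holds the button down (z of release_pin in the frame of release_recess below -0.0155 m and horizontal distance between release_pin and release_recess below 0.012 m and value of joint release_button above 0.0025 m and value of joint filter_slide above 0.042 m), for 0.1 s.
At the end, for the whole second after the job is handed in: The slide is out by more than 40 mm of its 50 mm; the release pin stands in the seat it came from, within 20 mm of its starting place and 7 degrees of upright, at rest (value of joint filter_slide above 0.04 m and distance of release_pin from where it was at the start of the episode below 0.02 m and angle between release_pin's own z axis and vertical below 0.12 rad and linear speed of release_pin below 0.02 m/s); the robot touches nothing.
It also fails if it takes over 48 s, if anything falls off the work surface, if the arm or the gripper's body presses on something with over 40 N, if the wrist force passes 120 N, or if a joint passes its speed limit or range.

## Working session

There is one attempt and no reset: what is moved stays moved. The work goes in short steps, Python scripts to look and compute and a tool call to move; the robot and the scene stay as the last step left them, time stands still between calls to the robot, and variables do not carry over. Pictures are saved under pics/ and viewed, at most 10 in all, crops included, and the job is handed in when it is done.

Besides the shell and the picture viewer there is one more tool, called after ">>>" as a command line: name --argument value ..., lists and objects as JSON in quotes. servo_tool: Moves the arm, as the interface text tells. Its arguments: {"type":"object","properties":{"motion":{"type":"string"},"grip_force":{"type":"number"}},"required":["motion"]}

```bash
mkdir -p pics; python3 - <<'E'
from plant import *
import cv2,numpy as np
s=env.read_state();print(s['time'],s['tcp_pos'],s['tcp_rot'],s['gripper_width'])
for c in("scene","side","wrist"):
    r=read_camera(c);cv2.imwrite(f"pics/{c}0.png",r["color"][:,:,::-1])
    for t in("release_pin","tool_stand","release_recess"):
        print(c,t,[(np.round(d["xyz"],3).tolist(),round(d["conf"],2)) for d in spot_point(c,t)])
    print(c,"look pin",[(np.round(d["xyz"],3).tolist(),round(d["conf"],2)) for d in look_for(c,"release_pin")])
    print({k:np.round(v,3).tolist() for k,v in r.items() if k!="color"})
E
```

```text
0.0 [5.74369834e-01 1.17277322e-04 2.30272202e-01] [[ 5.13261095e-06  9.99998152e-01 -1.92253239e-03]
 [ 9.99999908e-01 -4.31017284e-06  4.27792850e-04]
 [ 4.27783773e-04 -1.92253441e-03 -9.99998060e-01]] 1.0018646176446437
scene release_pin [([0.406, -0.202, -0.001], 0.81), ([0.442, -0.065, 0.011], 0.59), ([0.477, -0.14, -0.001], 0.53)]
scene tool_stand [([0.451, -0.019, -0.004], 0.98)]
scene release_recess [([0.526, -0.297, 0.032], 0.85)]
scene look pin [([0.437, -0.071, 0.07], 0.9), ([0.405, -0.21, 0.073], 0.86), ([0.48, -0.145, 0.039], 0.77)]
{'intrinsics': [[509.301, 0.0, 323.156], [0.0, 509.301, 240.686], [0.0, 0.0, 1.0]], 'eye': [0.122, -0.789, 0.494], 'attitude': [[0.879, -0.219, 0.424], [-0.477, -0.446, 0.758], [0.023, -0.868, -0.497]]}
side release_pin [([0.446, -0.061, 0.012], 0.91), ([0.407, -0.198, -0.004], 0.59)]
side tool_stand [([0.448, -0.027, 0.001], 0.87)]
side release_recess [([0.524, -0.299, 0.036], 0.69)]
side look pin [([0.406, -0.204, 0.073], 0.91), ([0.477, -0.146, 0.036], 0.79), ([0.443, -0.071, 0.069], 0.66)]
{'intrinsics': [[549.635, 0.0, 317.27], [0.0, 549.635, 233.901], [0.0, 0.0, 1.0]], 'eye': [0.356, -0.927, 0.628], 'attitude': [[0.988, -0.086, 0.126], [-0.153, -0.585, 0.797], [0.005, -0.807, -0.591]]}
wrist release_pin [([0.443, -0.069, 0.009], 0.87), ([0.48, -0.142, 0.002], 0.58)]
wrist tool_stand [([0.449, -0.026, 0.0], 0.89)]
wrist release_recess []
wrist look pin [([0.477, -0.138, 0.037], 0.77), ([0.449, -0.061, 0.065], 0.59), ([0.462, -0.022, 0.042], 0.45)]
{'intrinsics': [[397.949, 0.0, 314.194], [0.0, 397.949, 246.197], [0.0, 0.0, 1.0]], 'hand_eye': [[0.001, -0.946, -0.324, 0.085], [1.0, 0.001, -0.001, -0.0], [0.001, -0.324, 0.946, -0.142], [0.0, 0.0, 0.0, 1.0]]}
```

View pics/scene0.png

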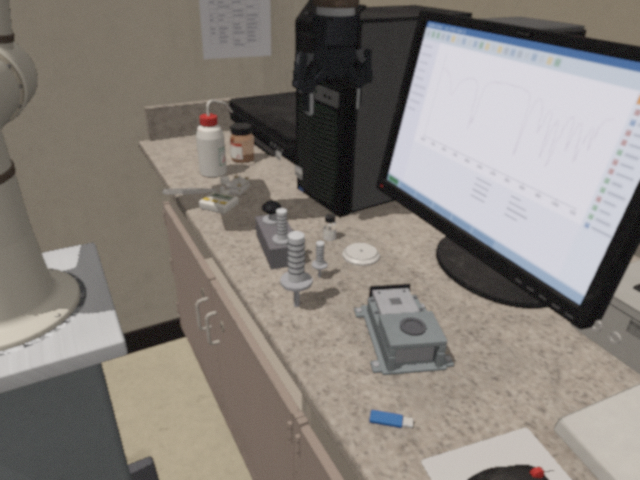

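View pics/wrist0.png

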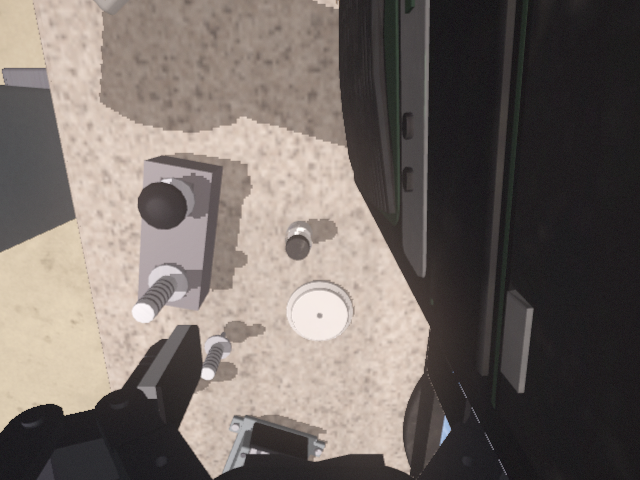

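The scene view shows the stand with the pin at about (282,225) and the knob behind it. The big look-alike is at (296,260), the small one at (320,257), and the slide and holder at (400,325). The wrist view shows the pin in the stand at (158,295). Next I'll zoom in on the slide from the side camera.

```bash
cat > h.py <<'E'
from plant import *
import cv2,numpy as np
def plane(r,px,z,s=None):
    K=r["intrinsics"]
    if "eye" in r: R,t=np.array(r["attitude"]),np.array(r["eye"])
    else:
        R0=np.array(s["tcp_rot"]);H=np.array(r["hand_eye"]);R=R0@H[:3,:3];t=R0@H[:3,3]+s["tcp_pos"]
    d=R@np.linalg.solve(K,[px[0],px[1],1]);return t+d*(z-t[2])/d[2]
def show(r,name,c,w,k):
    x,y=c;im=r["color"][y-w*3//4//2:y+w*3//4//2,x-w//2:x+w//2,::-1]
    cv2.imwrite(f"pics/{name}.png",cv2.resize(im,None,fx=k,fy=k,interpolation=cv2.INTER_CUBIC))
def proj(r,p):
    v=np.array(r["attitude"]).T@(np.array(p)-r["eye"]);v=np.array(r["intrinsics"])@v;return v[:2]/v[2]
E
python3 - <<'E'
from h import *
r=read_camera("side");c=proj(r,[.52,-.31,.04]).astype(int);print(c)
show(r,"slide",c,160,5)
E
```

```text
[358 297]
```

View pics/slide.png

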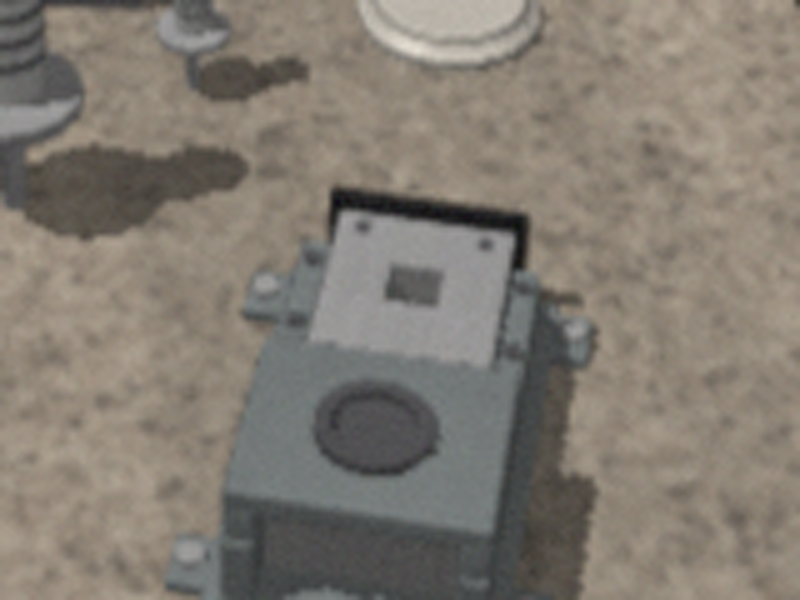

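View pics/side0.png

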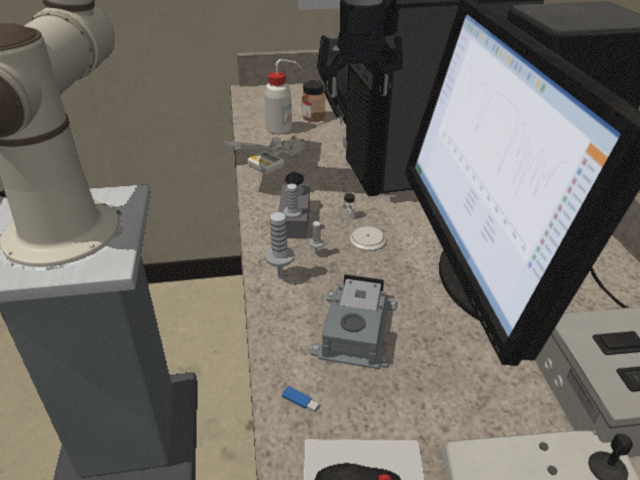

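The crop shows the recess centre at (414,285). The slide's left edge runs (308,342)→(342,210) and its right edge (495,365)→(517,232). The black end plate, which marks the way out, faces away from the camera, roughly +y.

```bash
python3 - <<'E'
from h import *
r=read_camera("side")
f=lambda p:plane(r,[278+p[0]/5,237+p[1]/5],.036).round(4)
P=[f(p) for p in [(414,285),(308,342),(342,210),(495,365),(517,232)]];print(*P)
for a,b in((1,2),(3,4)): d=P[b]-P[a];print(np.degrees(np.arctan2(d[1],d[0])))
d=P[3]-P[1];print(np.linalg.norm(d),np.degrees(np.arctan2(d[1],d[0])));d=P[4]-P[2];print(np.linalg.norm(d),np.degrees(np.arctan2(d[1],d[0])))
s=env.read_state();w=read_camera("wrist");print(plane(w,(143,313),.102,s),"top of pin; collar",plane(w,(166,283),.047,s))
E
```

```text
[ 0.5258 -0.2987  0.036 ] [ 0.4877 -0.3193  0.036 ] [ 0.5102 -0.2598  0.036 ] [ 0.5426 -0.3378  0.036 ] [ 0.5644 -0.2789  0.036 ]
69.28582515565131
69.68953712456555
0.05793323743758841 -18.622598084897135
0.05746694702174462 -19.412382427083283
[ 0.44341109 -0.06208907  0.102     ] top of pin; collar [ 0.44163752 -0.0617357   0.047     ]
```

>>> servo_tool --motion "-0.016 -0.033 0.02 0 0.0854;-0.016 -0.033 0.02 0 0.0854;-0.016 -0.033 0.02 0 0.0854;-0.016 -0.032 0.02 0 0.0854;0 0 0 0.1165 0.0854;0 0 0 0.1165 0.0854;0 0 0 0.116 0.0854;0 0 0 0 0.0854;0 0 0 0 0.0854"

```text
time: 1.65
tcp_pos: [0.4443, -0.064, 0.1516]
tcp_rot: [[0.339, 0.941, 0.0], [0.941, -0.339, -0.0], [-0.0, 0.0, -1.0]]
ft_force: [-0.2, 0.2, 0.3]
gripper_width: 0.998
finger_force: 0.0
```

```bash
python3 - <<'E'
from h import *
s=env.read_state();w=read_camera("wrist");print(s['tcp_pos'],s['tcp_rot'])
cv2.imwrite("pics/w1.png",w["color"][:,:,::-1])
for t in("release_pin","tool_stand"):print(t,[(np.round(d["xyz"],3).tolist(),round(d["conf"],2)) for d in spot_point("wrist",t)])
E
```

```text
[ 0.4443479  -0.06397534  0.15163659] [[ 3.38992640e-01  9.40788967e-01  3.32083592e-04]
 [ 9.40789022e-01 -3.38992592e-01 -1.94651027e-04]
 [-7.05516606e-05  3.78405864e-04 -9.99999926e-01]]
release_pin [([0.478, -0.14, -0.001], 0.91), ([0.442, -0.068, 0.008], 0.79), ([0.404, -0.203, -0.002], 0.58)]
tool_stand [([0.448, -0.023, 0.0], 0.67)]
```

View pics/w1.png

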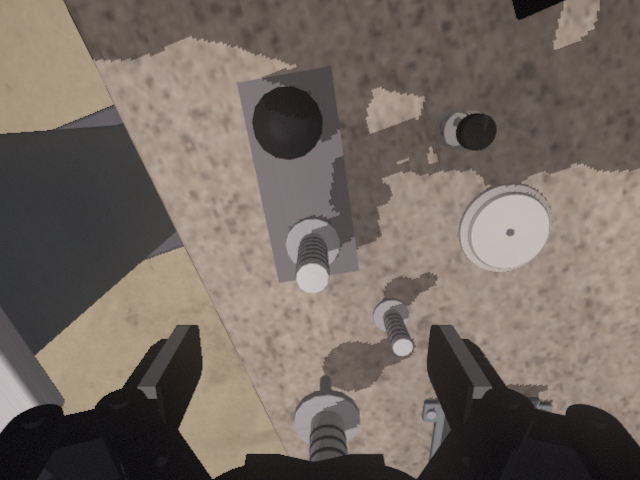

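The wrist view shows the pin's handle top at (313,277) and its collar centre at about (313,243). The pin sits centred between the fingers, and the look-alikes are clear of the descent.

```bash
python3 - <<'E'
from h import *
s=env.read_state();w=read_camera("wrist")
for p,z in(((313,277),.102),((313,243),.047)):
    q=plane(w,p,z,s);print(q,np.array(s['tcp_rot']).T@(q-s['tcp_pos']))
E
```

```text
[ 0.44358987 -0.06129595  0.102     ] [ 0.00213528 -0.00164272  0.0495685 ]
[ 0.44353426 -0.06086861  0.047     ] [ 0.00252021 -0.00184956  0.10456845]
```

>>> servo_tool --motion "0.002 -0.0016 0.022 0 0.0854;0 0 0.022 0 0.0854;0 0 0.022 0 0.0854;0 0 0.022 0 0.0854;0 0 0 0 0.0854;0 0 0 0 0.005;0 0 0 0 0.005;0 0 0 0 0.005;0 0 0 0 0.005;0 0 0 0 0.005;0 0 0 0 0.005;0 0 0 0 0.005;0 0 0 0 0.005;0 0 0 0 0.005" --grip_force 70

```text
time: 3.02
tcp_pos: [0.4442, -0.0618, 0.0645]
tcp_rot: [[0.342, 0.94, 0.001], [0.94, -0.342, -0.001], [-0.0, 0.002, -1.0]]
ft_force: [-1.9, 0.1, 7.1]
gripper_width: 0.191
finger_force: 68.1
```

>>> servo_tool --motion "0 0 -0.01 0 0.005;0 0 -0.03 0 0.005;0 0 -0.04 0 0.005;0 0 -0.04 0 0.005;0 0 0 0 0.005;0 0 0 0 0.005"

```text
time: 3.52
tcp_pos: [0.4452, -0.0622, 0.1866]
tcp_rot: [[0.342, 0.94, 0.006], [0.94, -0.342, -0.003], [-0.0, 0.007, -1.0]]
ft_force: [0.1, 0.4, -2.0]
gripper_width: 0.196
finger_force: 68.5
```

```bash
python3 - <<'E'
from h import *
s=env.read_state();print(s['tcp_pos'],s['ft_force'],s['gripper_width'])
a=read_camera("scene");b=read_camera("side")
P=lambda r:np.array(r["intrinsics"])@np.c_[np.array(r["attitude"]).T,-np.array(r["attitude"]).T@r["eye"]]
X=cv2.triangulatePoints(P(a),P(b),np.array([[383.,187],[580,332]]).T.copy(),np.array([[414.,172],[508,362]]).T.copy());print((X[:3]/X[3]).T.round(3))
v=b["color"][:,:,::-1]
c=proj(b,list(s['tcp_pos']-np.array([0,0,.03]))).astype(int);print(c)
show(b,"held",c,200,4)
E
```

```text
[ 0.44521561 -0.06217967  0.18664335] [ 0.08002217  0.41171636 -2.01648224] 0.19568903497212378
[[ 0.699 -0.002  0.073]
 [ 0.678 -0.493  0.067]]
[291 159]
```

View pics/held.png

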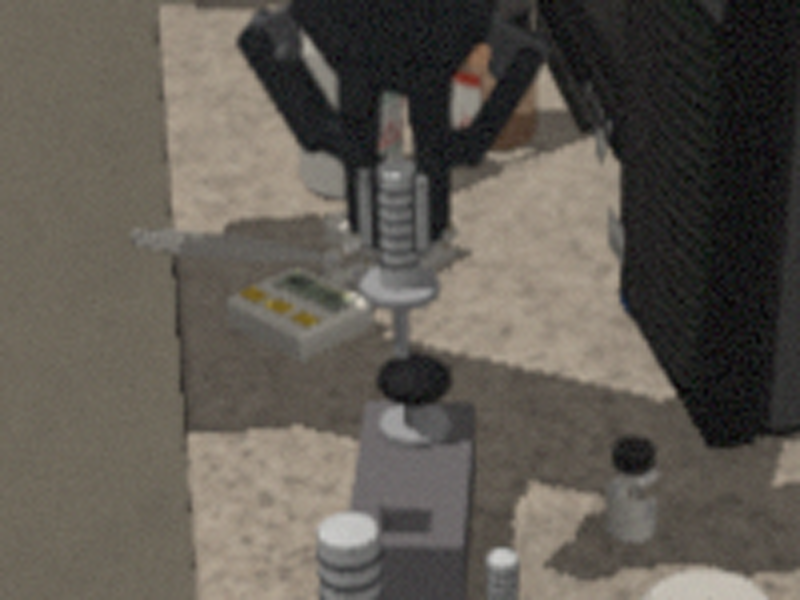

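The pin is held upright at crop (400,230), with its tip at about (402,352), and its empty seat shows at (405,520). Next I go above the recess.

>>> servo_tool --motion "-0.0243 0.0196 0 0 0.005;-0.0243 0.0196 0 0 0.005;-0.0243 0.0196 0 0 0.005;-0.0243 0.0196 0 0 0.005;-0.0243 0.0196 0 0 0.005;-0.0243 0.0196 0 0 0.005;-0.0243 0.0196 0 0 0.005;-0.0243 0.0196 0 0 0.005;0 0 0.024 0 0.005;0 0 0.024 0 0.005;0 0 0.024 0 0.005;0 0 0 0 0.005;0 0 0 0 0.005"

```text
time: 4.7
tcp_pos: [0.5222, -0.296, 0.1082]
tcp_rot: [[0.342, 0.94, -0.006], [0.94, -0.342, 0.005], [0.003, -0.007, -1.0]]
ft_force: [-0.6, -0.0, -0.8]
gripper_width: 0.198
finger_force: 68.6
```

```bash
python3 - <<'E'
from h import *
s=env.read_state();print(s['tcp_pos'],s['tcp_rot'])
T=np.array(s['tcp_pos'])
for c in("scene","side","wrist"):
    r=read_camera(c)
    for t in("release_pin","release_recess"):
        print(c,t,[(np.round(d["xyz"],4).tolist(),round(d["conf"],2)) for d in spot_point(c,t)])
    if c!="wrist":
        p=proj(r,T-[0,0,.0545]);q=proj(r,[.5258,-.2987,.036]);print(p,q)
        o=((p+q)/2).astype(int);print(o);show(r,c+"2",o,100,4 if 0 else 8)
ims=[cv2.imread(f"pics/{c}2.png") for c in("scene","side")]
cv2.imwrite("pics/pair.png",cv2.resize(np.hstack(ims),(800,296)))
E
```

```text
[ 0.52223531 -0.29600728  0.10819584] [[ 0.34200088  0.93968316 -0.00556349]
 [ 0.93969589 -0.34197681  0.00484785]
 [ 0.00265286 -0.00688596 -0.99997277]]
scene release_pin [([0.4063, -0.2001, 0.0006], 0.92), ([0.5187, -0.2992, 0.0541], 0.88), ([0.479, -0.1408, -0.003], 0.59)]
scene release_recess [([0.5261, -0.3001, 0.0314], 0.89)]
[394.62596679 290.41163351] [396.51253663 300.31150645]
[395 295]
side release_pin [([0.5226, -0.3002, 0.062], 0.93), ([0.4087, -0.1942, -0.0017], 0.58), ([0.4804, -0.1423, -0.0016], 0.5)]
side release_recess [([0.5193, -0.2983, 0.0388], 0.68)]
[358.806127   284.69667712] [360.81316097 293.98072295]
[359 289]
wrist release_pin [([0.4039, -0.2024, 0.0007], 0.96), ([0.5264, -0.3031, 0.0579], 0.92), ([0.4777, -0.1411, -0.0026], 0.76)]
wrist release_recess [([0.5229, -0.2991, 0.0325], 0.92)]
```

View pics/pair.png

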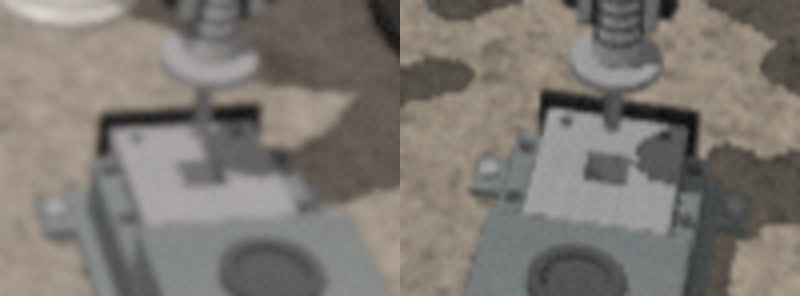

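In the side crop the tip is at (613,128) and the recess at (607,168). In the scene crop the pin is at x≈203 and the recess at about (202,173). I'll re-read the settled state.

```bash
python3 - <<'E'
from h import *
s=env.read_state();print(s['time'],s['tcp_pos'],s['tcp_rot'][2])
T=np.array(s['tcp_pos']);R=np.array(s['tcp_rot'])
tip=T+R@[0,0,.0545];print(tip)
a=read_camera("scene");b=read_camera("side")
print(proj(a,tip),proj(b,tip))
print("recess scene",plane(a,(395.3,301.5),.036),"side",plane(b,(360.9,294),.036),"tip side",plane(b,(362.2,284),tip[2]))
E
```

```text
5.15 [ 0.52461514 -0.29801328  0.11228165] [-4.98149155e-04  1.21582437e-03 -9.99999137e-01]
[ 0.52466813 -0.29806145  0.05778169]
[397.02009756 288.45724585] [360.73760655 283.44451226]
recess scene [ 0.52239421 -0.30033568  0.036     ] side [ 0.52592665 -0.29876438  0.036     ] tip side [ 0.52664708 -0.29967728  0.05778169]
```

>>> servo_tool --motion "-0.0005 -0.0005 0.012 0 0.005;0 0 0.011 0 0.005;0 0 0.01 0 0.005;0 0 0 0 0.005;0 0 0 0 0.005;0 0 0 0 0.005;0 0 0 0 0.005"

```text
time: 5.83
tcp_pos: [0.5239, -0.2983, 0.0788]
tcp_rot: [[0.342, 0.94, 0.001], [0.94, -0.342, -0.001], [-0.0, 0.001, -1.0]]
ft_force: [-0.6, -0.2, 0.0]
gripper_width: 0.192
finger_force: 68.6
```

>>> servo_tool --motion "0 0 0.003 0 0.005;0 0 0.003 0 0.005;0 0 0.002 0 0.005;0 0 0 0 0.005;0 0 0 0 0.005;0 0 0 0 0.005"

```text
time: 6.33
tcp_pos: [0.524, -0.2984, 0.0709]
tcp_rot: [[0.342, 0.94, 0.001], [0.94, -0.342, -0.001], [-0.0, 0.001, -1.0]]
ft_force: [1.1, -1.4, 1.2]
gripper_width: 0.191
finger_force: 68.6
```

>>> servo_tool --motion "0 0 0.001 0 0.005;0 0 0 0 0.005;0 0 0 0 0.005;0.006 0 0 0 0.005;0.006 0 0 0 0.005;0.006 0 0 0 0.005;0 0 0 0 0.005;0 0 0 0 0.005"

```text
time: 7.0
tcp_pos: [0.53, -0.2799, 0.0693]
tcp_rot: [[0.341, 0.94, -0.0], [0.94, -0.341, 0.001], [0.001, -0.001, -1.0]]
ft_force: [1.4, 1.4, 2.0]
gripper_width: 0.19
finger_force: 68.7
```

>>> servo_tool --motion "0.006 0 0 0 0.005;0.006 0 0 0 0.005;0.006 0 0 0 0.005;0.006 0 0 0 0.005;0.006 0 0 0 0.005;0 0 0 0 0.005;0 0 0 0 0.005;0 0 0 0 0.005"

```text
time: 7.67
tcp_pos: [0.5402, -0.2525, 0.0695]
tcp_rot: [[0.342, 0.94, 0.0], [0.94, -0.342, 0.001], [0.001, -0.0, -1.0]]
ft_force: [0.6, -0.2, 1.7]
gripper_width: 0.191
finger_force: 68.7
```

```bash
python3 - <<'E'
from h import *
s=env.read_state();print(s['tcp_pos'],s['ft_force'])
r=read_camera("side");c=proj(r,[.53,-.28,.05]).astype(int);print(c);show(r,"slide3",c,160,5)
E
```

```text
[ 0.54019952 -0.25245956  0.06946593] [ 0.6226831  -0.16298419  1.65889977]
[361 279]
```

View pics/slide3.png

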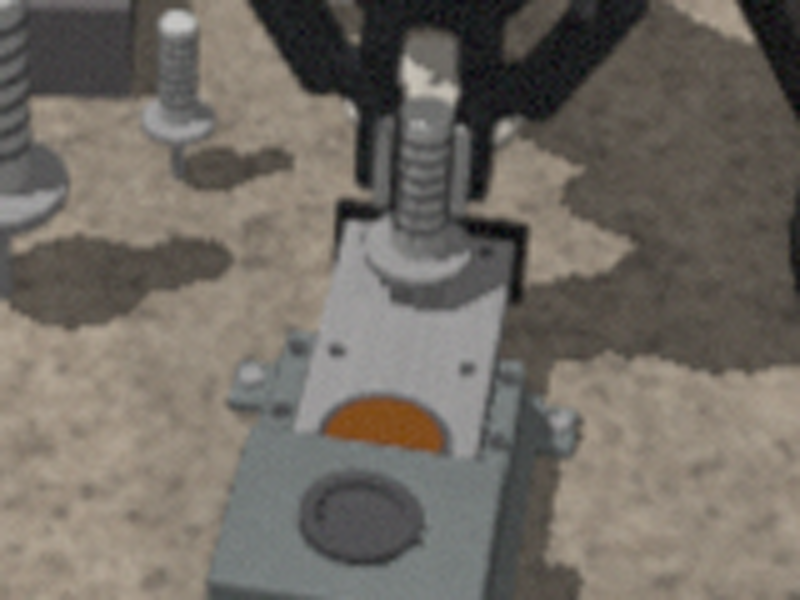

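The slide has come far out, with the filter's edge showing at (385,425) and the pin still in the recess. I'll push the last few millimetres to the stop.

>>> servo_tool --motion "0.003 0 0 0 0.005;0.003 0 0 0 0.005;0 0 0 0 0.005;0 0 0 0 0.005;0 0 0 0 0.005;0 0 0 0 0.005"

```text
time: 8.22
tcp_pos: [0.5421, -0.2473, 0.0694]
tcp_rot: [[0.342, 0.94, 0.0], [0.94, -0.342, 0.0], [0.0, -0.0, -1.0]]
ft_force: [-0.2, 0.2, 1.3]
gripper_width: 0.193
finger_force: 68.7
```

>>> servo_tool --motion "0.002 0 0 0 0.005;0.002 0 0 0 0.005;0 0 0 0 0.005;0 0 0 0 0.005;0 0 0 0 0.005"

```text
time: 8.63
tcp_pos: [0.5434, -0.244, 0.0695]
tcp_rot: [[0.342, 0.94, -0.0], [0.94, -0.342, -0.001], [-0.001, 0.0, -1.0]]
ft_force: [-0.1, -3.3, 2.1]
gripper_width: 0.192
finger_force: 68.7
```

>>> servo_tool --motion "-0.0025 0 0 0 0.005;0 0 -0.01 0 0.005;0 0 -0.03 0 0.005;0 0 -0.04 0 0.005;0 0 -0.037 0 0.005;0.0175 -0.0194 0 0 0.005;0.0175 -0.0194 0 0 0.005;0.0175 -0.0194 0 0 0.005;0.0175 -0.0194 0 0 0.005;0.0175 -0.0194 0 0 0.005;0.0175 -0.0194 0 0 0.005;0.0175 -0.0194 0 0 0.005;0.0175 -0.0194 0 0 0.005;0 0 0.03 0 0.005;0 0 0.02 0 0.005;0 0 0 0 0.005;0 0 0 0 0.005;0 0 0 0 0.005"

```text
time: 10.13
tcp_pos: [0.4452, -0.0615, 0.1376]
tcp_rot: [[0.342, 0.94, 0.001], [0.94, -0.342, -0.0], [0.0, 0.001, -1.0]]
ft_force: [0.9, 0.2, -1.1]
gripper_width: 0.192
finger_force: 69.1
```

```bash
python3 - <<'E'
from h import *
s=env.read_state();print(s['time'],s['tcp_pos'],s['tcp_rot'][2])
for c in("scene","side"):
    r=read_camera(c)
    print(c,[(np.round(d["xyz"],4).tolist(),round(d["conf"],2)) for d in spot_point(c,"release_pin")])
    print(c,[(np.round(d["xyz"],4).tolist(),round(d["conf"],2)) for d in spot_point(c,"release_recess")])
    p=proj(r,np.array(s['tcp_pos'])-[0,0,.0545]);q=proj(r,[.444,-.062,.042]);print(p,q)
    o=((p+q)/2).astype(int);print(o);show(r,c+"4",o,100,4)
cv2.imwrite("pics/pair4.png",np.hstack([cv2.imread(f"pics/{c}4.png") for c in("scene","side")]))
E
```

```text
10.1333 [ 0.44523149 -0.06147795  0.13764414] [ 3.04818213e-04  1.01043648e-03 -9.99999443e-01]
scene [([0.407, -0.2006, 0.004], 0.72), ([0.443, -0.0656, 0.0867], 0.65), ([0.479, -0.1402, -0.0005], 0.65)]
scene [([0.5426, -0.2526, 0.0324], 0.96)]
[282.11740627 218.4820932 ] [282.00413003 239.18245016]
[282 228]
side [([0.4827, -0.1408, -0.0023], 0.82), ([0.4454, -0.061, 0.0875], 0.69), ([0.4076, -0.1949, -0.0024], 0.57)]
side [([0.5397, -0.2507, 0.0323], 0.56)]
[292.29406866 193.90029055] [292.15732973 212.4484044 ]
[292 203]
```

View pics/pair4.png

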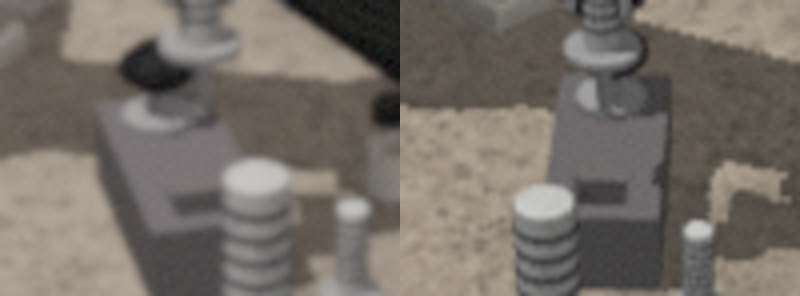

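The pin is above its seat, whose centre is at about (603,192) in the side crop. The slide reads about 51 mm out. Now I lower the pin.

>>> servo_tool --motion "-0.0017 -0.0005 0.02 0 0.005;0 0 0.016 0 0.005;0 0 0.01 0 0.005;0 0 0.01 0 0.005;0 0 0.008 0 0.005;0 0 0.008 0 0.005;0 0 0 0 0.005;0 0 0 0 0.005;0 0 0 0 0.005"

```text
time: 11.18
tcp_pos: [0.4438, -0.0628, 0.0646]
tcp_rot: [[0.342, 0.94, 0.0], [0.94, -0.342, -0.0], [-0.0, 0.0, -1.0]]
ft_force: [0.7, -0.3, -1.4]
gripper_width: 0.188
finger_force: 69.4
```

>>> servo_tool --motion "0 0 0.001 0 0.005;0 0 0 0 0.005;0 0 0 0 0.03;0 0 0 0 0.05;0 0 0 0 0.0854;0 0 0 0 0.0854;0 0 0 0 0.0854;0 0 0 0 0.0854;0 0 0 0 0.0854;0 0 0 0 0.0854;0 0 0 0 0.0854"

```text
time: 12.1
tcp_pos: [0.4436, -0.0627, 0.0635]
tcp_rot: [[0.342, 0.94, 0.0], [0.94, -0.342, -0.0], [-0.0, 0.0, -1.0]]
ft_force: [-0.1, -0.3, -0.1]
gripper_width: 0.996
finger_force: 0.0
```

>>> servo_tool --motion "0 0 -0.01 0 0.0854;0 0 -0.03 0 0.0854;0 0 -0.04 0 0.0854;0 0 -0.04 0 0.0854;0 0 -0.02 0 0.0854;0 0 0 0 0.0854;0 0 0 0 0.0854"

```text
time: 12.68
tcp_pos: [0.4445, -0.0631, 0.2054]
tcp_rot: [[0.342, 0.94, 0.004], [0.94, -0.342, -0.002], [-0.0, 0.004, -1.0]]
ft_force: [-0.1, 0.4, -1.3]
gripper_width: 0.997
finger_force: 0.0
```

```bash
python3 - <<'E'
from h import *
s=env.read_state();print(s['time'],s['tcp_pos'],s['gripper_width'],s['ft_force'])
for c in("scene","side"):
    r=read_camera(c)
    for t in("release_pin","release_recess"):print(c,[(np.round(d["xyz"],4).tolist(),round(d["conf"],2)) for d in spot_point(c,t)])
c=(330,250);show(r,"end",c,200,4)
E
```

```text
12.6833 [ 0.44451975 -0.06308024  0.20539231] 0.9971458956735507 [-0.1358713   0.40836475 -1.26414253]
scene [([0.4062, -0.2018, 0.002], 0.85), ([0.4426, -0.0671, 0.0129], 0.74), ([0.4812, -0.1397, -0.0002], 0.54)]
scene [([0.5432, -0.2518, 0.0318], 0.87)]
side [([0.4069, -0.1944, -0.0029], 0.77), ([0.4794, -0.1429, -0.0004], 0.64), ([0.4439, -0.0633, 0.0124], 0.6)]
side [([0.5402, -0.2523, 0.0391], 0.98)]
```

View pics/end.png

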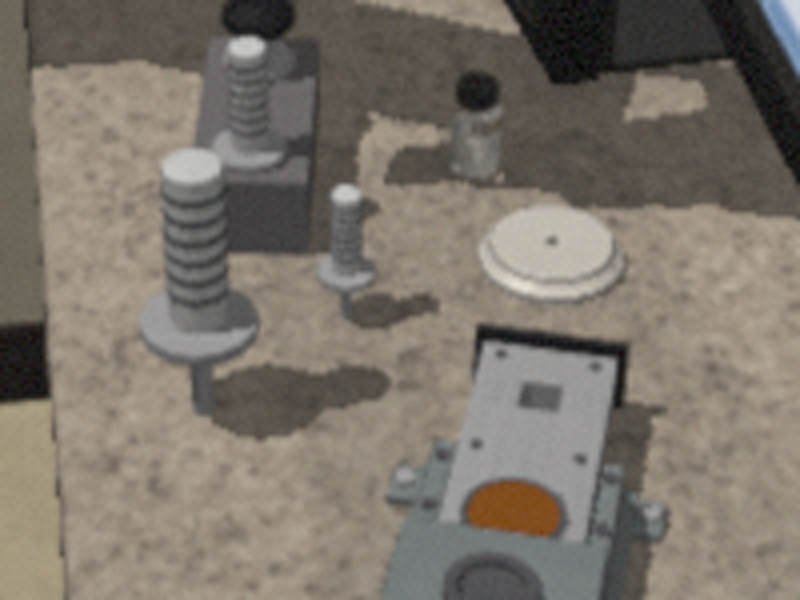

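The pin stands upright in its seat with the collar flat at (248,150). The slide is out by about 50 mm, with the recess at (540,396). I'm handing the job in.

```bash
python3 -c "
from plant import *
print(finish_job())"
```

```text
the job is handed in; nothing more can be done
None
```

The job is handed in: the slide was pushed out about 50 mm with the button held down, and the pin is back upright in its own seat. `finish_job()` returned no verdict, and these results are from the camera and force readings.

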